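Open the exhaust damper by one turn of its hand wheel

ROBOT

A 6-joint arm with a two-finger parallel gripper is mounted at the origin on the work surface. World frame = base frame: x ahead of the robot, y to its left, z up, the work surface at z = 0. Lengths are in mm, angles in rad, forces in N, time in s.
With the tool pointing down it reaches from about 350 to 975 mm from the base axis. Payload 7.1 kg.
Tool frame: the origin (TCP) lies at the very end of the fingers, on their centre line; the grasp point (between the pads) lies 19 mm behind it; z points along the fingers, y is the direction in which the jaws open and shut (so a half turn about z gives the same grasp; the last joint's range is limited). The gripper opens to 88 mm and grips with 3 to 60 N. Pads are 20 mm wide; open, the fingers measure 115 mm over their backs; the gripper's body (75 mm by 178 mm) begins 61 mm behind the grasp point.
Start: joints at [1.151, 0.423, 1.63, -0, 1.089, -0.019], TCP at [243.814, 575.464, 194.775] pointing down, gripper open.
Joint ranges: [-3, 3], [-0.9, 2.11], [0.09, 2.58], [-1.31, 4.45], [0.11, 2.69], [-2.54, 2.54]. Speed limits (rad/s): [2.39, 2.39, 3.01, 3.14, 3.14, 3.14].

INTERFACE

Orientations are given as a rotation vector (axis times angle).
In Python, from workcell import * gives the robot as it stands.
- The arm moves only by the tool play_rows, never from a script. Its argument "plan" is text: rows parted by semicolons, each of 7 numbers parted by spaces: the finger opening in cm, from 0 to 8.78, then the shift along the tool's x, y, z in cm, then the turn, a rotation vector about the tool's x, y, z in degrees. A call has 1 to 20 rows; each row shifts and turns the commanded pose from where the row before left it, along the tool's axes as they then stand; what a row does not reach is not made up. A row lasts 1/8 s, in which the tool goes at most 62.5 mm and 10.7 degrees, less where a joint would pass 70% of its speed; a pose out of reach is approached as far as the arm can. A call is refused whole if a number of a shift passes 6.25 or a number of a turn 10.7, either way. A call with a gripper value outside its range is refused whole. The fingers move at their own pace and stop on an object; the grip force is fixed at half the most. Time passes only in rows, so rows that do not move let the fingers close. It gives the time, the measured TCP pose, the force and the opening at its end, in the units of the state.
- get_obs(): the state, without advancing time (a new reading comes with each control period).
- get_image(name): name is "side" or "top" or "wrist"; returns a dict with "pixels" (400x640x3 uint8, red, green, blue), "range_z" (400x640 float32, mm along the optical axis (not along the pixel's ray), 0 where there is no reading), "fx", "fy", "cx", "cy" (pixels), "eye" and "attitude" of the camera in the world. Camera axes: x right, y down, z forward; pixel columns grow to the right and rows downward; lengths in mm; the calibration is good to about 2 mm. A picture is of the moment at which its call begins.
- close_job(): hands the job in, once; it reports no verdict.
The state is a dict: "t": time; "qpos": joint angles; "qvel": joint speeds; "joint_torque": joint torques, N m; "ee_pos": TCP position; "orientation": TCP orientation; "ft_force": force on the tool from outside, world axes, zero at the start; "moment": the same for the moment, N m; "width": finger opening in mm.
Only numpy, scipy, OpenCV 4.12 (cv2) and the standard library are available. Lean on these libraries where they do the work, as an engineer would, in place of code of your own. Each camera call takes 0.05 s, during which the arm holds its last target. There are 200 camera calls.

TASK

Open the roaster's exhaust damper by one turn: with the fingers shut, push the red handle of the black hand wheel round clockwise (seen from above) through exactly one full turn, so that the handle ends where it started, then move clear. Push the handle from its side, do not take it between the fingers, and leave the jar, the tin and the cup standing where they are.

Things in the scene. Friction and masses are not known exactly. Their poses are not given: they have to be found in the camera images.
- damper: the damper, fixed to the bench: a steel duct 90 mm in diameter and 340 mm long lying along its own y axis on two wooden saddles, its axis 65 mm above the bench, flanges 120 mm in diameter at the ends, a white gear box (85 x 100 mm, top at 127 mm) on its middle, the hand wheel above that. Origin on the bench under the wheel's axis, z up; its place and yaw vary
- wheel (a joint): angle of the hand wheel in rad, growing as it turns clockwise seen from above; at 0 the handle lies on the damper's +x side of the hub. It starts anywhere from 0 to 4.6 and turns freely beyond one turn either way; one full turn clockwise adds 6.283. Friction (about 0.2 N m, some 3 N at the handle) keeps it where it is left; no spring, no stop in the way
- hub (a point): the centre of the hand wheel, on its upright axis, at the height of the middle of the rim (150 mm above the bench). The wheel is black and level, with three spokes, rim 150 mm in diameter measured to the middle of its 12 mm thick round bar; hub 34 mm in diameter, its top 16 mm above this point
- handle (a point): centre of the red upright handle, a round grip 22 mm in diameter and 50 mm long that stands on the rim at the end of one spoke, 75 mm from the wheel's axis. This point is half-way up the grip, 35 mm above the middle of the rim; the grip's top is 25 mm above it (210 mm above the bench), the rim's top 29 mm below it. It does not spin on its own
- jar_mid (a point): middle of an amber glass jar with a steel lid, 64 mm in diameter, 100 mm high, standing loose on the bench; leave alone
- tin_mid (a point): middle of a plain blue sample tin, 60 mm in diameter, 85 mm high, standing loose on the bench; leave alone
- cup_mid (a point): middle of a white cupping cup, 70 mm in diameter, 70 mm high, standing loose on the bench; leave alone

How it is judged (in metres and radians):
On the way:
1. the handle has gone half-way round, to the far side of the wheel from where it started (distance of handle from where it was at the start of the episode above 0.142 m).
At the end, for the whole second after the job is handed in: The wheel has been turned one full turn clockwise, not none, not two, not the other way: the handle stands still within 16 mm (about 12 degrees) of where it started; the jar, tin and cup are within 20 mm of where they stood (distance of handle from where it was at the start of the episode below 0.016 m and value of joint wheel between 5.9 and 11.2 rad and velocity of joint wheel between -0.05 and 0.05 rad/s and distance of each of jar_mid, tin_mid, cup_mid from where it was at the start of the episode below 0.02 m); the robot touches nothing.
It fails at once if the handle was taken between the fingers (the middle of the finger pads came within 12 mm of its axis, in contact) instead of being pushed from the side (horizontal distance between the grasp point and handle below 0.012 m and z of the grasp point in the frame of handle below 0.037 m and contact force between the fingers and damper above 0.5 N).
It fails at once if the jar, the tin or the cup was pushed or lifted from its place (more than 20 mm) (distance of any of jar_mid, tin_mid, cup_mid from where it was at the start of the episode above 0.02 m).
It also fails if it takes over 59 s, if anything falls off the work surface, if the arm or the gripper's body presses on something with over 40 N, if the wrist force passes 120 N, or if a joint passes its speed limit or range.

## Working session

There is one attempt and no reset: what is moved stays moved. The work goes in short steps, Python scripts to look and compute and a tool call to move; the robot and the scene stay as the last step left them, time stands still between calls to the robot, and variables do not carry over. Pictures are saved under pics/ and viewed, about 8 in all and at most 12, crops included, and the job is handed in when it is done.

Besides the shell and the picture viewer there is one more tool, called after "Call:" as name(argument=value, ...) on one line, values as JSON. play_rows: Moves the arm, as the interface text tells. Its arguments: {"type":"object","properties":{"plan":{"type":"string"}},"required":["plan"]}

```bash
mkdir -p pics
cat > h.py <<'E'
from workcell import *
import numpy as np, cv2
from scipy.spatial.transform import Rotation as R
def snap(n,f):
    im=get_image(n); cv2.imwrite('pics/'+f,cv2.cvtColor(im['pixels'],cv2.COLOR_RGB2BGR)); return im
def cloud(im):
    v,u=np.mgrid[:400,:640]; z=im['range_z']
    p=np.stack([(u-im['cx'])/im['fx']*z,(v-im['cy'])/im['fy']*z,z],-1)
    a=np.array(im['attitude']); M=R.from_rotvec(a).as_matrix() if a.size==3 else a.reshape(3,3)
    return p@M.T+np.array(im['eye'])
E
python3 - <<'E'
from h import *
im=snap('top','top1.png'); s=snap('side','side1.png')
for i in (im,s): print(i['eye'],i['attitude'],i['fx'])
for n,i in (('t',im),('s',s)):
    P=cloud(i); np.save(n+'.npy',P); p=i['pixels'].astype(int); ok=i['range_z']>0
    red=ok&(p[...,0]>110)&(p[...,1]<70)&(p[...,2]<70)
    q=P[red]; print(n,len(q),np.median(q,0),q.min(0),q.max(0), np.argwhere(red).mean(0))
o=get_obs(); print(o)
E
```

```text
[ 432.68241433   54.29525141 1126.73579727] [-2.14569954  2.10274053 -0.18692038] 450.8250086199262
[244.77363469 469.29560259 548.48893344] [-0.91706146  2.3748963  -1.18062585] 363.26215328251504
t 169 [488.18629714 173.64317186 209.54352864] [234.16943059 159.91692621  -0.86854557] [506.48978228 564.02473771 393.25622347] [286.66863905 180.26627219]
s 254 [485.48951082 178.00609432 201.75621808] [429.33739979 -16.21408078  -1.01442975] [658.52036102 210.92919083 210.96881448] [242.13779528 333.81102362]
{'t': 0.1, 'qpos': array([ 1.15099309e+00,  4.23801701e-01,  1.63061133e+00, -1.66727000e-05,
        1.08860694e+00, -1.90270085e-02]), 'qvel': array([ 0.00029645,  0.00063534, -0.00062235, -0.00126622, -0.0009829 ,
       -0.00135856]), 'joint_torque': array([ 4.00107256e-04, -5.45611525e+01, -2.74325538e+01,  6.46485295e-02,
        1.87472353e-02, -5.16231410e-05]), 'ee_pos': array([243.60522246, 574.97261692, 194.05707016]), 'orientation': array([-6.25262016e-01, -3.07843884e+00,  2.19310805e-03]), 'ft_force': array([ 0.25450266, -0.01350118, -0.26727798]), 'moment': array([-0.03612595, -0.03181128, -0.00711349]), 'width': 87.7399166766355}
```

View pics/top1.png

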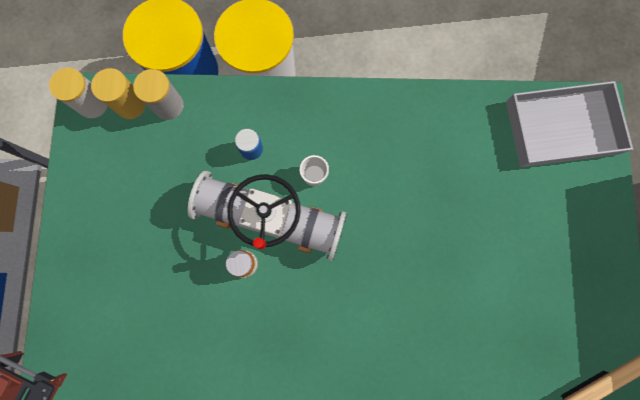

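View pics/side1.png

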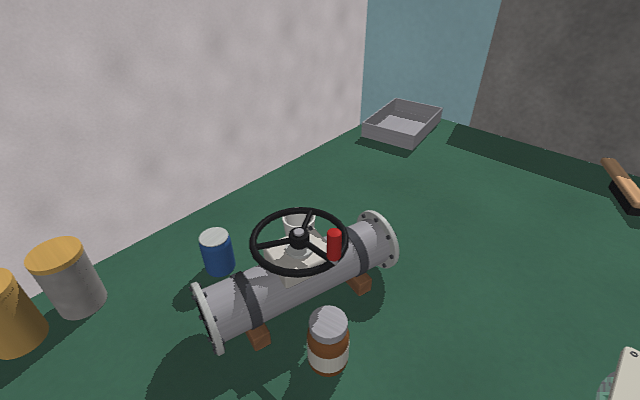

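The top view shows the hub at about (264,210), the red handle at (260,243), the jar at (241,263), the tin at (249,144) and the cup at (314,171). The side view agrees: the handle stands toward the robot, with the jar beside it and lower. Next I'll fit the wheel.

Run:
```python
from h import *
from scipy.optimize import least_squares
import cv2
for n,f in (('t','top1.png'),('s','side1.png')):
    P=np.load(n+'.npy'); p=cv2.imread('pics/'+f)[...,::-1].astype(int)
    h0=np.array([570,165])
    d=np.hypot(P[...,0]-h0[0],P[...,1]-h0[1])
    m=(p.max(-1)<70)&(P[...,2]>140)&(P[...,2]<162)&(d<110)
    q=P[m][:,:2]
    for k in range(3):
        c=(least_squares(lambda c:np.hypot(*(q-c).T)-75,h0,loss='soft_l1',f_scale=4,).x); r=np.hypot(*(q-c).T); q2=q[abs(r-75)<12]; q=q2 if len(q2)>30 else q; h0=c
    hm=(np.hypot(P[...,0]-c[0],P[...,1]-c[1])<20)&(P[...,2]>162); hh=P[hm]
    print(n,'hub fit',c,len(q),'hubtop',hh.mean(0),hh.max(0),len(hh))
    red=(p[...,0]>110)&(p[...,1]<70)&(p[...,2]<70)&(np.hypot(P[...,0]-c[0],P[...,1]-c[1])<110)&(P[...,2]>165)
    g=P[red]; print(' red',g.min(0),g.max(0))
    t=g[g[:,2]>206]; print(' top',len(t),(t.min(0)+t.max(0))/2,t.mean(0))
    w=least_squares(lambda c:np.hypot(*(g[g[:,2]<205][:,:2]-c).T)-11,t.mean(0)[:2]).x if (g[:,2]<205).sum()>20 else None; print(' cyl',w)
P=np.load('t.npy')
for u,v in ((241,263),(249,138),(314,171),(249,132),(195,180),(343,215),(241,252),(327,171)): print(u,v,P[v,u])
```

```text
t hub fit [567.10204777 168.20484592] 978 hubtop [567.60334107 168.93033977 164.35693661] [583.51913316 183.04765733 168.8616238 ] 92
 red [482.47013273 159.91692621 170.79443226] [502.51190889 180.63661647 212.29506269]
 top 81 [493.04391672 171.28740384 209.22846639] [492.93450392 170.86366659 208.9593786 ]
 cyl [493.4036219  171.55788483]
s hub fit [562.77861462 172.05769924] 1696 hubtop [564.33330462 170.7469102  164.30632507] [578.19358744 184.90837891 167.01628131] 104
 red [480.35014318 162.81354252 165.00740156] [500.26869399 182.76623094 210.96881448]
 top 115 [490.50939018 172.78988673 208.64501726] [489.75847472 173.10752765 209.03047866]
 cyl [491.17378564 171.33957216]
241 263 [453.53274629 220.29456153  99.05406284]
249 138 [750.19657597 217.70955031  86.48666825]
314 171 [690.61381147  60.63076355   6.21921239]
249 132 [765.66598275 218.63945382  84.96740582]
195 180 [663.44387543 365.48286079  -4.74257614]
343 215 [566.78588763  -8.38383113 101.1902674 ]
241 252 [478.05961177 221.33102977 100.12463454]
327 171 [676.33067364  29.06503455  70.94436222]
```

Call:
play_rows(plan="0 0 0 -6.2 0 0 0; 0 0 0 0 0 0 -7.66; 0 0 0 0 0 0 -7.66; 0 0 0 0 0 0 -7.65; 0 -2.47 -4.5 0 0 0 0; 0 -2.47 -4.5 0 0 0 0; 0 -2.47 -4.5 0 0 0 0; 0 -2.47 -4.5 0 0 0 0; 0 -2.47 -4.5 0 0 0 0; 0 -2.47 -4.5 0 0 0 0; 0 -2.47 -4.5 0 0 0 0; 0 -2.47 -4.5 0 0 0 0; 0 -2.47 -4.5 0 0 0 0; 0 -2.47 -4.5 0 0 0 0; 0 0 0 0 0 0 0; 0 0 0 0 0 0 0")

```text
t: 2.1
ee_pos: [490.5, 125.5, 256.5]
orientation: [-0.001, -3.141, -0.0]
ft_force: [0.7, 0.4, 0.0]
width: 0.5
```

Run:
```python
from h import *
im=snap('wrist','w1.png'); P=cloud(im); np.save('w.npy',P); p=im['pixels'].astype(int); z=im['range_z']
red=(z>0)&(p[...,0]>110)&(p[...,1]<70)&(p[...,2]<70); g=P[red]
print(len(g), g.min(0) if len(g) else '', g.max(0) if len(g) else '')
t=g[g[:,2]>206]; print(len(t),(t.min(0)+t.max(0))/2)
o=get_obs(); print(o['qpos'].round(2), o['ee_pos'])
T=cloud(im); 
im=snap('top','top2.png'); P=cloud(im); e=o['ee_pos']
m=(abs(P[...,0]-e[0])<60)&(abs(P[...,1]-e[1])<60)&(P[...,2]>e[2]-5)&(P[...,2]<e[2]+50); q=P[m]; print(len(q), q.min(0) if len(q) else'', q.max(0) if len(q) else '')
im=snap('side','side2.png'); P=cloud(im)
m=(abs(P[...,0]-e[0])<60)&(abs(P[...,1]-e[1])<60)&(P[...,2]>e[2]-5)&(P[...,2]<e[2]+30); q=P[m]; print(len(q), np.percentile(q,[2,98],axis=0) if len(q) else '')
```

```text
1072 [422.69941611 160.51222596   1.04482354] [550.82021931 231.41958026 212.01473754]
666 [490.97672068 171.43081432 209.06675291]
[ 0.23  0.18  1.83  0.    1.14 -1.34] [490.26860826 126.02466932 256.49002314]
0  
20 [[477.85124953 118.40674092 284.18918903]
 [497.54204441 135.3173086  286.44936491]]
```

View pics/w1.png

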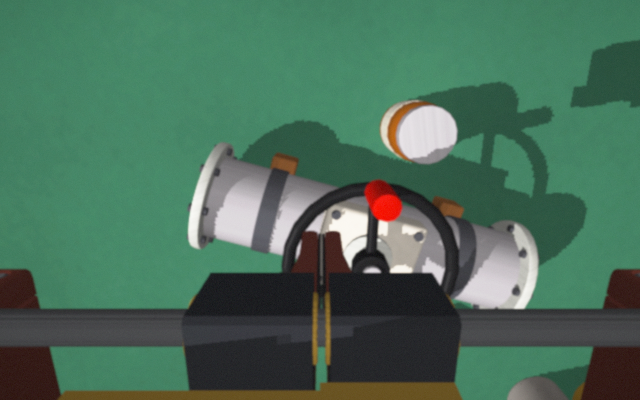

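The wrist view shows the closed fingers at about (320,240) and the handle at (385,205), with clear space beside it. The handle measures (491.0, 171.4), which agrees with the other views. I'll print the circle shifts for a fixed tool orientation.

Run:
```python
import numpy as np
a=np.radians(198-10*np.arange(37)); p=np.c_[56.6+7.5*np.cos(a),17+7.5*np.sin(a)]
print(p[0]); d=np.diff(p,axis=0)
print('; '.join('0 %.2f %.2f 0 0 0 0'%(-x,y) for x,y in d))
```

```text
[49.46707613 14.68237254]
0 0.29 1.27 0 0 0 0; 0 0.07 1.31 0 0 0 0; 0 -0.16 1.30 0 0 0 0; 0 -0.38 1.25 0 0 0 0; 0 -0.59 1.16 0 0 0 0; 0 -0.79 1.04 0 0 0 0; 0 -0.96 0.89 0 0 0 0; 0 -1.10 0.71 0 0 0 0; 0 -1.20 0.51 0 0 0 0; 0 -1.27 0.29 0 0 0 0; 0 -1.31 0.07 0 0 0 0; 0 -1.30 -0.16 0 0 0 0; 0 -1.25 -0.38 0 0 0 0; 0 -1.16 -0.59 0 0 0 0; 0 -1.04 -0.79 0 0 0 0; 0 -0.89 -0.96 0 0 0 0; 0 -0.71 -1.10 0 0 0 0; 0 -0.51 -1.20 0 0 0 0; 0 -0.29 -1.27 0 0 0 0; 0 -0.07 -1.31 0 0 0 0; 0 0.16 -1.30 0 0 0 0; 0 0.38 -1.25 0 0 0 0; 0 0.59 -1.16 0 0 0 0; 0 0.79 -1.04 0 0 0 0; 0 0.96 -0.89 0 0 0 0; 0 1.10 -0.71 0 0 0 0; 0 1.20 -0.51 0 0 0 0; 0 1.27 -0.29 0 0 0 0; 0 1.31 -0.07 0 0 0 0; 0 1.30 0.16 0 0 0 0; 0 1.25 0.38 0 0 0 0; 0 1.16 0.59 0 0 0 0; 0 1.04 0.79 0 0 0 0; 0 0.89 0.96 0 0 0 0; 0 0.71 1.10 0 0 0 0; 0 0.51 1.20 0 0 0 0
```

Call:
play_rows(plan="0 0 0 4.1 0 0 0; 0 0 0 4.1 0 0 0; 0 0 0 0 0 0 0; 0 -0.42 1.0 0 0 0 0; 0 0 0.5 0 0 0 0; 0 0 0 0 0 0 0")

```text
t: 3.0
ee_pos: [495.9, 141.3, 176.0]
orientation: [-0.002, 3.139, 0.001]
ft_force: [0.3, -0.2, 0.2]
width: 0.7
```

Call:
play_rows(plan="0 0 0.6 0 0 0 0; 0 0.29 1.27 0 0 0 0; 0 0.07 1.31 0 0 0 0; 0 -0.16 1.30 0 0 0 0; 0 -0.38 1.25 0 0 0 0; 0 0 0 0 0 0 0")

```text
t: 3.75
ee_pos: [497.1, 198.8, 174.8]
orientation: [-0.001, 3.141, 0.0]
ft_force: [0.1, 0.4, -0.6]
width: 0.2
```

```bash
cat >> h.py <<'E'
def handle(n='top',f='x.png',H=(565.8,170)):
    im=snap(n,f); P=cloud(im); p=im['pixels'].astype(int)
    d=np.hypot(P[...,0]-H[0],P[...,1]-H[1])
    g=P[(p[...,0]>110)&(p[...,1]<70)&(p[...,2]<70)&(d<110)&(d>45)&(P[...,2]>165)&(P[...,2]<216)]
    if len(g)<8: return print(n,'few red',len(g))
    t=g[g[:,2]>206]; c=(t.min(0)+t.max(0))/2 if len(t)>5 else g.mean(0)
    print(n,len(g),len(t),c.round(1),'ang',np.degrees(np.arctan2(c[1]-H[1],c[0]-H[0])).round(1))
E
python3 - <<'E'
from h import *
for n in ('top','side','wrist'): handle(n,n+'3.png')
o=get_obs(); print(o['ee_pos'],o['ft_force'])
E
```

```text
top few red 0
side 347 121 [508.5 219.2 209. ] ang 139.3
wrist 1215 298 [502.4 220.2 208.6] ang 141.6
[496.21293588 198.15934005 174.58293185] [-0.24305351 -0.45129686  0.26763066]
```

The handle is following as predicted: it is near 140° and the tool is at about 158°. I'll continue round.

Call:
play_rows(plan="0 -0.59 1.16 0 0 0 0; 0 -0.79 1.04 0 0 0 0; 0 -0.96 0.89 0 0 0 0; 0 -1.10 0.71 0 0 0 0; 0 -1.20 0.51 0 0 0 0; 0 -1.27 0.29 0 0 0 0; 0 -1.31 0.07 0 0 0 0; 0 -1.30 -0.16 0 0 0 0; 0 -1.25 -0.38 0 0 0 0; 0 -1.16 -0.59 0 0 0 0; 0 -1.04 -0.79 0 0 0 0; 0 -0.89 -0.96 0 0 0 0; 0 -0.71 -1.10 0 0 0 0; 0 -0.51 -1.20 0 0 0 0; 0 0 0 0 0 0 0")

```text
t: 5.78
ee_pos: [638.7, 191.2, 175.1]
orientation: [0.002, 3.14, -0.001]
ft_force: [0.2, 0.5, 1.0]
width: 0.2
```

Run:
```python
from h import *
for n in ('top','side','wrist'): handle(n,n+'4.png')
o=get_obs(); e=o['ee_pos']; print(e,o['ft_force'],np.degrees(np.arctan2(e[1]-170,e[0]-565.8)),np.hypot(e[1]-170,e[0]-565.8),o['qpos'])
```

```text
top few red 0
side 220 46 [639.1 169.7 208.7] ang -0.2
wrist 1938 1093 [639.  170.7 208.9] ang 0.5
[638.0664413  192.34499624 175.05075586] [-0.85139728 -0.30159397  0.31251974] 17.181762654674884 75.642166776733 [ 2.75211124e-01  5.03906687e-01  1.54753626e+00 -6.28407984e-04
  1.08924691e+00 -1.29513743e+00]
```

Half-way is done: the handle is at 0°, 148 mm from its start. I'll continue and stop about 10° short.

Call:
play_rows(plan="0 -0.29 -1.27 0 0 0 0; 0 -0.07 -1.31 0 0 0 0; 0 0.16 -1.30 0 0 0 0; 0 0.38 -1.25 0 0 0 0; 0 0.59 -1.16 0 0 0 0; 0 0.79 -1.04 0 0 0 0; 0 0.96 -0.89 0 0 0 0; 0 1.10 -0.71 0 0 0 0; 0 1.20 -0.51 0 0 0 0; 0 1.27 -0.29 0 0 0 0; 0 1.31 -0.07 0 0 0 0; 0 1.30 0.16 0 0 0 0; 0 1.25 0.38 0 0 0 0; 0 1.16 0.59 0 0 0 0; 0 1.04 0.79 0 0 0 0; 0 0.89 0.96 0 0 0 0; 0 0.71 1.10 0 0 0 0; 0 0 0 0 0 0 0")

```text
t: 8.18
ee_pos: [498.7, 135.3, 174.4]
orientation: [0.002, -3.139, -0.0]
ft_force: [0.4, 0.4, -0.2]
width: 0.5
```

Run:
```python
from h import *
for n in ('top','side','wrist'): handle(n,n+'5.png')
o=get_obs(); e=o['ee_pos']; print(e,o['ft_force'],np.degrees(np.arctan2(e[1]-170,e[0]-565.8)),np.hypot(e[1]-170,e[0]-565.8))
```

```text
top few red 0
side 298 93 [491.  158.1 208.4] ang -170.9
wrist 2281 1411 [492.8 156.  208.8] ang -169.1
[499.67864492 134.67393728 174.46461012] [-0.7082383  -0.68868735 -0.3062923 ] -151.88614720069342 74.96642118806628
```

Call:
play_rows(plan="0 0.3 0.5 0 0 0 0; 0 0.2 0.5 0 0 0 0; 0 0 0.4 0 0 0 0; 0 0 0 0 0 0 0; 0 0 0 0 0 0 0")

```text
t: 8.95
ee_pos: [495.0, 148.8, 174.7]
orientation: [0.0, -3.141, -0.001]
ft_force: [0.5, -0.5, -0.1]
width: 0.3
```

Run:
```python
from h import *
for n in ('side','wrist'): handle(n,n+'6.png')
o=get_obs(); e=o['ee_pos']; print(e,o['ft_force'])
```

```text
side 314 90 [489.8 171.2 208.4] ang 179.1
wrist 2286 1382 [491.6 169.5 209. ] ang -179.6
[495.22364059 148.70006023 174.80085411] [-0.51555289  0.39145293 -1.27554298]
```

The handle is within 2 mm of where it started. I'll back off sideways, then rise and move clear.

Call:
play_rows(plan="0 0 -1.0 0 0 0 0; 0 0 -2.0 0 0 0 0; 0 0 0 -5 0 0 0; 0 0 0 -5 0 0 0; 0 2.5 -5 -2 0 0 0; 0 2.5 -5 0 0 0 0; 0 2 -5 0 0 0 0; 0 0 -5 0 0 0 0; 0 0 0 0 0 0 0; 0 0 0 0 0 0 0")

```text
t: 10.3
ee_pos: [425.0, -81.6, 294.7]
orientation: [-0.002, -3.142, -0.001]
ft_force: [-0.2, -0.5, -1.5]
width: 0.6
```

Run:
```python
from h import *
for n in ('top','side'): handle(n,n+'7.png')
P0=np.load('t.npy'); P=cloud(get_image('top'))
for u,v in ((241,263),(249,132),(314,171),(327,171)): print(P0[v,u].round(0),P[v,u].round(0))
a=cv2.imread('pics/top1.png').astype(int);b=cv2.imread('pics/top7.png').astype(int)
for n,(u,v) in dict(jar=(241,263),tin=(249,144),cup=(314,171)).items(): print(n,(abs(a-b).max(-1)[v-20:v+20,u-20:u+20]>40).sum())
print(get_obs()['ee_pos'],get_obs()['ft_force'])
```

```text
top 106 79 [493.1 168.1 209.7] ang -178.5
side 250 119 [490.7 169.8 208.4] ang -179.8
[454. 220.  99.] [454. 220.  99.]
[766. 219.  85.] [766. 219.  85.]
[691.  61.   6.] [691.  61.   3.]
[676.  29.  71.] [677.  29.  69.]
jar 17
tin 0
cup 0
[425.19697071 -80.56742613 294.68606761] [-0.25607001 -0.26355824  0.32746559]
```

View pics/top7.png

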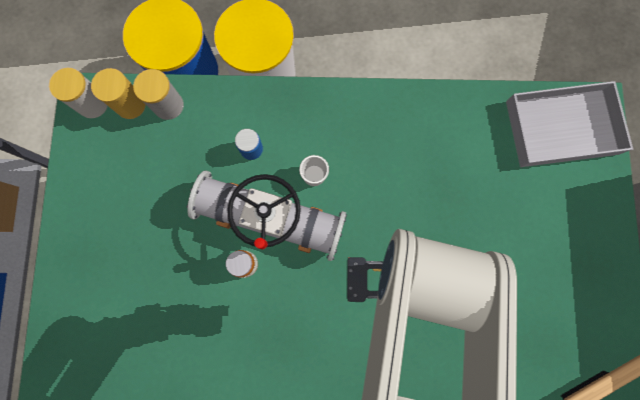

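The picture shows the handle back at (260,243), the jar, tin and cup where they were, and the arm well clear to the right. Handing in.

```bash
python3 -c "
from workcell import *
print(close_job())"
```

```text
the job is handed in; nothing more can be done
None
```

I pushed the red handle from its side with shut fingers once round clockwise, then backed off and moved clear. The job was handed in at about 10.5 s.

- **On the way:** half-way round, the handle measured about 148 mm from its start, above the 142 mm needed.
- **Handle at the end:** it stopped about 3 mm (2–3°) short of its start position. The top camera's y reading went from 171.3 to 168.1 mm and the side camera's from 172.8 to 169.8 mm. The limit is 16 mm.
- **Jar, tin and cup:** depth points on each matched the first picture, to within the depth noise (up to 3 mm in height at the cup). In colour, only 17 pixels changed around the jar and none around the tin or cup.
- **Arm:** force readings were near zero at the end, with the tool about 190 mm or more from the damper and the objects.

No check failed. The top camera could not see the handle while the gripper covered it, so I used the side and wrist cameras during the push; those two agreed to within about 6 mm. I had no direct reading of the wheel angle.

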